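# Load the lugged pipe pieces into the carrier

## Robot

A 6-joint arm with a two-finger parallel gripper is mounted at the origin on the work surface; the furniture and walls round the work are solid. World frame = base frame: x ahead of the robot, y to its left, z up, the work surface at z = 0. Lengths are in m, angles in rad, forces in N, time in s.
With the tool pointing down it reaches from about 0.325 to 0.775 m from the base axis. Payload 5.5 kg.
Tool frame: the origin (TCP) lies midway between the tips of the shut fingers; the grasp point (between the pads) lies 19 mm behind it; z points along the fingers, y is the line along which they close (so a half turn about z gives the same grasp; the last joint's range is limited). The gripper opens to 88 mm and grips with 3 to 60 N. Pads are 20 mm wide; open, the fingers measure 115 mm over their backs; the gripper's body (75 mm by 178 mm) begins 61 mm behind the grasp point.
Start: joints at [-1.234, 0.091, 1.231, -0, 1.82, -0.057], TCP at [0.23, -0.554, 0.223] pointing down, gripper open.
Joint ranges: [-2.87, 2.87], [-0.86, 2.18], [0.17, 2.46], [-1.51, 4.65], [0.06, 2.69], [-2.65, 2.65]. Speed limits (rad/s): [2.57, 2.57, 3.01, 3.14, 3.14, 3.14].

## Interface

Orientations are given as [roll, pitch, yaw] about the fixed x, y, z axes, in that order (R = Rz(yaw) Ry(pitch) Rx(roll)).
In Python, from cell import arm gives the robot as it stands.
- The arm moves only by the tool send_rows, never from a script. Its argument "plan" is a list of rows, each an object with "linear": the shift along the world's x, y, z normalised to -1 to 1, where 1 is 0.25 m, a list of three; "rot": the turn, a rotation vector about the world's x, y, z normalised to -1 to 1, where 1 is 180 degrees, a list of three. In form: [{"linear": [x, y, z], "rot": [rx, ry, rz]}, ...]. A call has 1 to 10 rows; each row is the pose to reach, as a shift and turn from the pose commanded when the call began, turning the shorter way round; what a row does not reach only later rows make up. A row lasts 1/12 s, in which the tool goes at most 41.7 mm and 7.16 degrees, less where a joint would pass 70% of its speed; a pose out of reach is approached as far as the arm can. A call with a number of a shift or a turn outside -1 to 1 is refused whole. A call with a gripper value outside its range is refused whole. "fingers" is the opening, from -1 (shut) to 1 (fully open), set as the call begins (left out, the last holds). The fingers move at their own pace and stop on an object; "newtons" is the grip in N (left out, the last holds). Time passes only in rows, so rows that repeat a pose let the fingers close. It gives the time, the measured TCP pose, the force, the opening and the grip force at its end, in the units of the state.
- arm.state(): the state, without advancing time (a new reading comes with each control period).
- arm.grab_frame(name): name is "scene" or "top" or "wrist"; returns the picture (480x640x3 uint8, red, green, blue); there is no depth.
- arm.camera_model(name): a dict with "camera_matrix" (3x3 intrinsics, pixels), "D" ([k1, k2, p1, p2, k3] as OpenCV has them; the pictures are not rectified), "R" (3x3) and "t" (3): a world point X has camera coordinates R X + t. Camera axes: x right, y down, z forward; pixel columns grow to the right and rows downward; lengths in m; the calibration is good to about 2 mm. A picture is of the moment at which its call begins: read the wrist's pose just before it. camera_model takes no time and is no camera call; for the wrist camera it gives the pose at the moment of the call.
- arm.job_done(): hands the job in; it is judged then, once.
Trained networks look in the newest picture that a camera, given by its name, has taken for a name from the list of things; names that differ only in an ending like _2 or _b are one class to them, and where a whole thing is asked for, a point or a joint stands for the part that bears it (a point fixed in the world has none). Each returns a list of dicts, best first, with "conf" (0 to 1); they miss things now and then, are a little off and sometimes report something else, mostly with a low value. They report only what shows in the picture. A call takes as long as a camera call. They do not tell look-alikes from the thing itself.
- arm.search_frame(camera, target): "location" ([row, column] in pixels, amid what is visible of it).
- arm.place_of(camera, target): "location" ([row, column] in pixels: a listed point, or the origin of a listed thing).
The state is a dict: "t": time; "joint_positions": joint angles; "dq": joint speeds; "tau": joint torques, N m; "tcp_pos": TCP position; "tool_rot": TCP orientation; "contact_force": force on the tool from outside, world axes, zero at the start; "moment": the same for the moment, N m; "opening": finger opening in m; "grip_force": force on a finger pad.
Only numpy, scipy, OpenCV 4.12 (cv2) and the standard library are available. Lean on these libraries where they do the work, as an engineer would, in place of code of your own. Each camera call takes 0.05 s, during which the arm holds its last target. There are 200 camera calls.

## Task

Take the wooden block off the plywood carrier and set it down on the free worktop, clear of the carrier. Then stand the three loose pipe pieces that have a welded lug in the three empty wells, one per well and fully down, each turned so that its lug points squarely to the carrier's steel-edged side like the piece already there. Leave that piece as it is, and leave the plain pipe offcut without a lug where it stands.

Things in the scene. Friction and masses are not known exactly. Their poses are not given: they have to be found in the camera images.
- carrier: square plywood carrier, 220 x 220 x 30 mm, fixed to the worktop, with four square wells (66 x 66 mm, 25 mm deep, floor 5 mm above the worktop) in a 2 x 2 grid of 100 mm pitch. A steel strip 6 mm thick runs along one side only, the -x side. Origin: centre of the underside; the well centres are at x, y = +-50 mm in its frame; z up.
- well0 (a point): centre of the floor of the carrier's -x +y well; axes as the carrier's (its -x side has the steel strip)
- well1 (a point): centre of the floor of the carrier's -x -y well; axes as the carrier's (its -x side has the steel strip)
- well2 (a point): centre of the floor of the carrier's +x +y well; axes as the carrier's (its -x side has the steel strip)
- well3 (a point): centre of the floor of the carrier's +x -y well; axes as the carrier's (its -x side has the steel strip)
- piece_a: rusty upright steel pipe piece, 48 mm outside diameter, 70 mm tall, open at the top, closed at the foot by a plate, about 0.29 kg, with one flat welded steel lug; it stands upright on the worktop at the start. Origin: centre of its underside, z up along the pipe. The lug is on its -x side: 8 mm thick, sticking out 20 mm from the pipe, from 33 to 65 mm above the underside
- piece_a_lug (a point): outer end of the lug of piece_a, 44 mm from the pipe's axis and 49 mm above its underside
- piece_b: rusty upright steel pipe piece, 48 mm outside diameter, 70 mm tall, open at the top, closed at the foot by a plate, about 0.29 kg, with one flat welded steel lug; it stands upright on the worktop at the start. Origin: centre of its underside, z up along the pipe. The lug is on its -x side: 8 mm thick, sticking out 20 mm from the pipe, from 33 to 65 mm above the underside
- piece_b_lug (a point): outer end of the lug of piece_b, 44 mm from the pipe's axis and 49 mm above its underside
- piece_c: rusty upright steel pipe piece, 48 mm outside diameter, 70 mm tall, open at the top, closed at the foot by a plate, about 0.29 kg, with one flat welded steel lug; it stands upright on the worktop at the start. Origin: centre of its underside, z up along the pipe. The lug is on its -x side: 8 mm thick, sticking out 20 mm from the pipe, from 33 to 65 mm above the underside
- piece_c_lug (a point): outer end of the lug of piece_c, 44 mm from the pipe's axis and 49 mm above its underside
- piece_d: rusty upright steel pipe piece, 48 mm outside diameter, 70 mm tall, open at the top, closed at the foot by a plate, about 0.29 kg, with one flat welded steel lug; it already stands in a well of the carrier, rightly placed. Origin: centre of its underside, z up along the pipe. The lug is on its -x side: 8 mm thick, sticking out 20 mm from the pipe, from 33 to 65 mm above the underside
- piece_d_lug (a point): outer end of the lug of piece_d, 44 mm from the pipe's axis and 49 mm above its underside
- plain_offcut: plain pipe offcut of the same size (48 mm diameter, 70 mm tall) standing on the worktop, without a lug; not part of the job. Origin: centre of its underside
- block: plain wooden block, 45 x 90 x 42 mm (x, y, z), about 0.15 kg, lying on top of the carrier over two wells at the start. Origin: centre of its underside, long side along y
Not all that is in view belongs to the job. Leave any orange look-alike of the piece_c alone.

How it is judged:
By the outcome, as a careful person would: the job done as asked, in the order asked, and still so for the second after the job is handed in, with the robot touching nothing.
It also fails if it takes over 67 s, if anything falls off the work surface, if the arm or the gripper's body presses on something with over 40 N, if the wrist force passes 120 N, or if a joint passes its speed limit or range.

## Working session

There is one attempt and no reset: what is moved stays moved. The work goes in short steps, Python scripts to look and compute and a tool call to move; the robot and the scene stay as the last step left them, time stands still between calls to the robot, and variables do not carry over. Pictures are saved under pics/ and viewed, at most 10 in all, crops included, and the job is handed in when it is done.

Besides the shell and the picture viewer there is one more tool, called in YAML: its name, and indented under it one key for each argument. send_rows: Moves the arm, as the interface text tells. Its arguments: {"type":"object","properties":{"plan":{"type":"array","items":{"type":"object","properties":{"linear":{"type":"array","items":{"type":"number","minimum":-1,"maximum":1}},"rot":{"type":"array","items":{"type":"number","minimum":-1,"maximum":1}}}}},"fingers":{"type":"number"},"newtons":{"type":"number"}},"required":["plan"]}

```bash
mkdir -p pics; ls; cat > h.py <<'E'
import numpy as np, cv2
from cell import arm
def save(cam,f):
    im=arm.grab_frame(cam); cv2.imwrite(f,im[:,:,::-1]); return im
def ray(m,loc):
    K=np.array(m["camera_matrix"]);D=np.array(m["D"]);R=np.array(m["R"]);t=np.array(m["t"])
    p=cv2.undistortPoints(np.array([[[loc[1],loc[0]]]],float),K,D)[0,0]
    return -R.T@t, R.T@np.array([p[0],p[1],1])
def atz(m,loc,z):
    o,d=ray(m,loc); return o+d*(z-o[2])/d[2]
def proj(m,X):
    R=np.array(m["R"]);p,_=cv2.projectPoints(np.array([X],float),cv2.Rodrigues(R)[0],np.array(m["t"]),np.array(m["camera_matrix"]),np.array(m["D"]));return p[0,0]
E
python3 - <<'E'
from h import *
print(arm.state())
for c in("scene","top"):
    save(c,f"pics/{c}0.png"); m=arm.camera_model(c)
    print(c,"cam at",-np.array(m["R"]).T@m["t"])
    for n,z in(("carrier",0),("piece_a",0),("piece_a_lug",.049),("plain_offcut",0),("block",.03),("well0",.005),("well3",.005)):
        for r in arm.place_of(c,n): print(n,np.round(r["location"]),round(r["conf"],2),np.round(atz(m,r["location"],z),3))
E
```

```text
pics
{'t': 0.0, 'joint_positions': array([-1.23366310e+00,  9.18275189e-02,  1.23188623e+00, -1.06903697e-05,
        1.81978340e+00, -5.66741420e-02]), 'dq': array([-1.42983030e-03,  2.25290018e-03,  1.17859469e-03,  1.36683636e-03,
       -1.51182173e-03,  4.84352777e-05]), 'tau': array([-7.98123756e-05, -4.46454012e+01, -4.06445754e+01,  6.97214319e-02,
        2.91819102e-02, -1.48811878e-04]), 'tcp_pos': array([ 0.23013546, -0.55378901,  0.22152544]), 'tool_rot': array([-3.13969062e+00, -9.75289883e-05,  3.93804648e-01]), 'contact_force': array([ 0.37092509,  0.07273091, -1.09072263]), 'moment': array([ 0.03134807,  0.00645816, -0.01200925]), 'grip_force': 0.0, 'opening': 0.08841986773061028}
scene cam at [-0.25486225  0.87281824  0.75082028]
piece_a [238. 291.] 0.82 [0.647 0.017 0.   ]
piece_a [303. 250.] 0.67 [0.514 0.281 0.   ]
piece_a [200. 386.] 0.58 [ 0.588 -0.338  0.   ]
piece_a [274. 250.] 0.58 [0.599 0.205 0.   ]
piece_a [217. 414.] 0.55 [ 0.46  -0.303  0.   ]
piece_a_lug [183. 393.] 0.81 [ 0.585 -0.365  0.049]
piece_a_lug [201. 386.] 0.44 [ 0.53  -0.255  0.049]
plain_o
[... 665 characters left out ...]
.635 0.03  0.   ]
piece_a [248. 212.] 0.8 [0.501 0.29  0.   ]
piece_a [206. 251.] 0.62 [0.604 0.198 0.   ]
piece_a [267. 454.] 0.6 [ 0.452 -0.286  0.   ]
piece_a [228. 328.] 0.21 [0.547 0.012 0.   ]
piece_a_lug [207. 495.] 0.68 [ 0.588 -0.37   0.049]
plain_offcut [292. 211.] 0.73 [0.398 0.291 0.   ]
block [241. 346.] 0.88 [ 0.513 -0.029  0.03 ]
well0 [222. 367.] 0.9 [ 0.56  -0.081  0.005]
well0 [229. 325.] 0.76 [0.546 0.018 0.005]
well0 [186. 360.] 0.67 [ 0.649 -0.067  0.005]
well0 [188. 319.] 0.65 [0.644 0.033 0.005]
well3 [222. 367.] 0.9 [ 0.56  -0.081  0.005]
well3 [229. 325.] 0.76 [0.546 0.018 0.005]
well3 [186. 360.] 0.67 [ 0.649 -0.067  0.005]
well3 [188. 319.] 0.65 [0.644 0.033 0.005]
```

```bash
python3 - <<'E'
import cv2
im=cv2.imread("pics/top0.png"); cv2.imwrite("pics/topc.png",cv2.resize(im[130:330,160:520],None,fx=2.2,fy=2.2,interpolation=cv2.INTER_CUBIC))
E
```

```text
(no output)
```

View pics/topc.png

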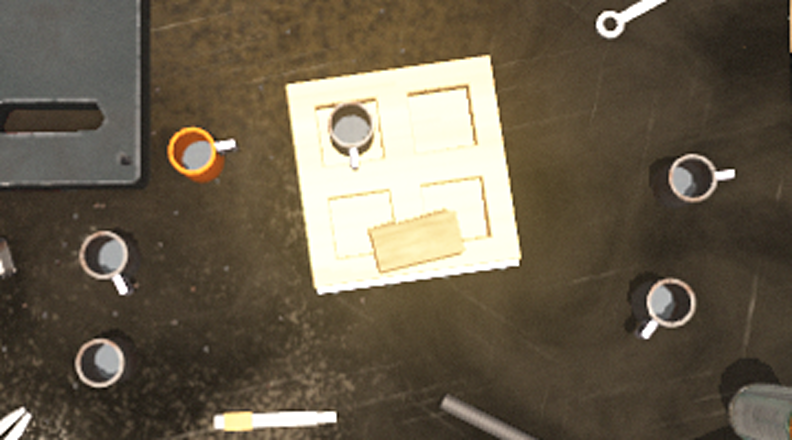

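View pics/scene0.png

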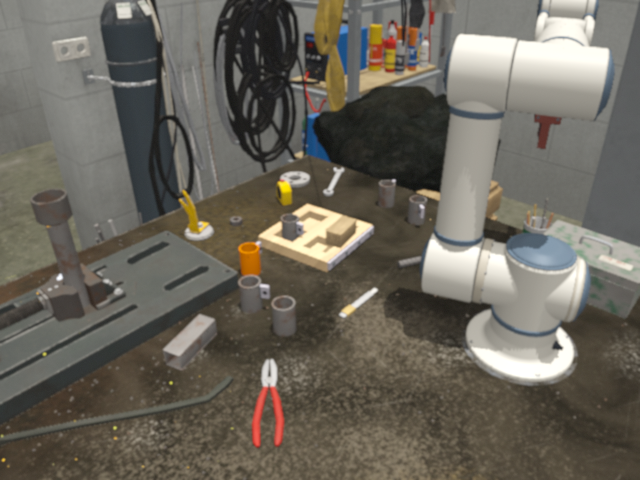

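The top crop (full pixel = crop/2.2 + (160,130)) shows the following, as [row, col] in the full image:
- **Lugged pieces to move:** [211,475], [267,465] and [246,207].
- **Already placed piece_d:** [188,319].
- **Look-alikes to leave:** the orange piece at [199,247] and the plain offcut at [294,205], which has no lug.
- **Block:** about [240,349]. The steel strip is on the robot-facing side, and piece_d's lug points that way.

Next I turn these pixels into positions.

```bash
python3 - <<'E'
from h import *
m=arm.camera_model("top")
f=lambda x,y,z: atz(m,((y/2.2)+130,x/2.2+160),z)
b=np.array([f(x,y,.072) for x,y in((370,232),(452,209),(463,250),(381,272))]);print("block",b.mean(0),np.round(b,3))
d=b[0]-b[1];d2=b[3]-b[2];print("yaw",[np.degrees(np.arctan2(-v[0],v[1])) for v in(d,d2)])
c=np.array([f(x,y,.03) for x,y in((287,84),(490,56),(520,262),(317,292))]);print("carrier",c.mean(0),np.round(c,3))
print([np.degrees(np.arctan2(-v[0],v[1])) for v in(c[0]-c[1],c[3]-c[2])])
for n,p,l in(("P1",(692,178),(735,174)),("P2",(670,303),(643,336)),("P3",(104,255),(125,293)),("d",(350,127),(354,167))):
    P=f(*p,.07);L=f(*l,.065);v=L-P;print(n,np.round(P,3),np.hypot(*v[:2]),np.degrees(np.arctan2(v[1],v[0])))
w=arm.camera_model("wrist");print("wristcam",-np.array(w["R"]).T@w["t"],np.array(w["R"])[2],w["camera_matrix"])
E
```

```text
block [ 0.51446371 -0.03577985  0.072     ] [[ 0.524  0.012  0.072]
 [ 0.547 -0.073  0.072]
 [ 0.504 -0.083  0.072]
 [ 0.483  0.001  0.072]]
yaw [np.float64(15.1154845668542), np.float64(14.450489847352788)]
carrier [ 0.59037557 -0.02463787  0.03      ] [[ 0.688  0.099  0.03 ]
 [ 0.716 -0.119  0.03 ]
 [ 0.494 -0.147  0.03 ]
 [ 0.464  0.068  0.03 ]]
[np.float64(7.248502268717023), np.float64(7.837724483009732)]
P1 [ 0.576 -0.318  0.07 ] 0.04552551571652824 -84.65522028292514
P2 [ 0.449 -0.292  0.07 ] 0.04280535414657969 140.90794189961258
P3 [0.503 0.285 0.07 ] 0.044152658508312584 -152.09541033614323
d [0.633 0.031 0.07 ] 0.04116190758094537 -174.86724660826619
wristcam [ 0.29212896 -0.52628734  0.38507503] [-0.2325064  -0.09525649 -0.96791889] [[367.74057219   0.         316.81224173]
 [  0.         367.74057219 240.43714601]
 [  0.           0.           1.        ]]
```

send_rows:
  plan:
    - {"linear":[0.6,1.0,0],"rot":[0,0,0.25]}
    - {"linear":[0.6,1.0,0],"rot":[0,0,0.25]}
    - {"linear":[0.6,1.0,0],"rot":[0,0,0.25]}
    - {"linear":[0.6,1.0,0],"rot":[0,0,0.25]}
    - {"linear":[0.6,1.0,0],"rot":[0,0,0.25]}
    - {"linear":[0.6,1.0,0],"rot":[0,0,0.25]}
    - {"linear":[0.6,1.0,0],"rot":[0,0,0.25]}
    - {"linear":[0.6,1.0,0],"rot":[0,0,0.25]}
  fingers: 1
  newtons: 25

```text
t: 1.47
tcp_pos: [0.3834, -0.2986, 0.2234]
tool_rot: [3.14, -0.002, 1.188]
contact_force: [-0.4, 0.3, -0.5]
opening: 0.088
grip_force: 0.0
```

send_rows:
  plan:
    - {"linear":[0.53,1.0,0],"rot":[0,0,0.205]}
    - {"linear":[0.53,1.0,0],"rot":[0,0,0.205]}
    - {"linear":[0.53,1.0,0],"rot":[0,0,0.205]}
    - {"linear":[0.53,1.0,0],"rot":[0,0,0.205]}
    - {"linear":[0.53,1.0,0],"rot":[0,0,0.205]}
    - {"linear":[0.53,1.0,0],"rot":[0,0,0.205]}
    - {"linear":[0.53,1.0,0],"rot":[0,0,0.205]}
    - {"linear":[0.53,1.0,0],"rot":[0,0,0.205]}
    - {"linear":[0.53,1.0,0],"rot":[0,0,0.205]}

```text
t: 2.22
tcp_pos: [0.5131, -0.0531, 0.2223]
tool_rot: [-3.141, 0.0, 1.826]
contact_force: [0.6, -0.0, 0.6]
opening: 0.0878
grip_force: 0.0
```

```bash
python3 - <<'E'
from h import *
s=arm.state();print(s["t"],s["tcp_pos"],np.degrees(s["tool_rot"]))
m=arm.camera_model("wrist");save("wrist","pics/w1.png")
print("tcp px",proj(m,s["tcp_pos"]))
for n,z in(("block",.03),("well0",.005),("carrier",0),("piece_a",0),("piece_a_lug",.049)):
    for r in arm.place_of("wrist",n): print(n,np.round(r["location"]),round(r["conf"],2),np.round(atz(m,r["location"],z),3))
E
```

```text
2.2167 [ 0.51306085 -0.05306813  0.22232682] [-1.79954280e+02  1.36645906e-03  1.04620800e+02]
tcp px [318.33554672 297.87525432]
block [204. 321.] 0.83 [ 0.512 -0.037  0.03 ]
well0 [255. 437.] 0.72 [ 0.648 -0.063  0.005]
well0 [151. 358.] 0.65 [0.536 0.02  0.005]
well0 [247. 343.] 0.58 [ 0.548 -0.08   0.005]
carrier [204. 394.] 0.84 [ 0.588 -0.022  0.   ]
carrier [257. 436.] 0.24 [ 0.651 -0.067  0.   ]
piece_a [388. 214.] 0.81 [ 0.445 -0.291  0.   ]
piece_a [165. 458.] 0.79 [0.64  0.033 0.   ]
piece_a [425. 308.] 0.56 [ 0.568 -0.314  0.   ]
```

View pics/w1.png

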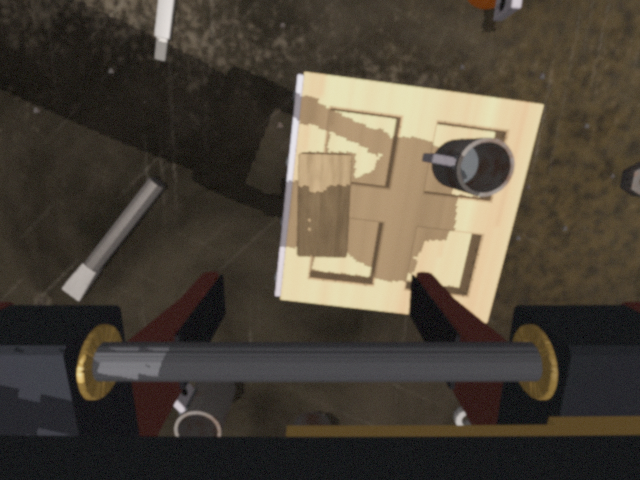

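The wrist view shows the block squared up between the fingers at about [205,325]. Piece_d is at [165,470], and two loose pieces are at the bottom. I'll descend onto the block.

send_rows:
  plan:
    - {"linear":[0,0.068,-0.1]}
    - {"linear":[0,0.068,-0.25]}
    - {"linear":[0,0.068,-0.4]}
    - {"linear":[0,0.068,-0.55]}
    - {"linear":[0,0.068,-0.65]}
    - {"linear":[0,0.068,-0.72]}
    - {"linear":[0,0.068,-0.73]}
    - {"linear":[0,0.068,-0.73]}

```text
schema error: expected keys linear, rot
```

send_rows:
  plan:
    - {"linear":[0,0,0]}
    - {"linear":[0,0,0]}
    - {"linear":[0,0,0]}
    - {"linear":[0,0,0]}
    - {"linear":[0,0,0]}
    - {"linear":[0,0,0]}
    - {"linear":[0,0,0]}
  fingers: -1
  newtons: 25

```text
schema error: expected keys linear, rot
```

send_rows:
  plan:
    - {"linear":[0,0.068,-0.1],"rot":[0,0,0]}
    - {"linear":[0,0.068,-0.25],"rot":[0,0,0]}
    - {"linear":[0,0.068,-0.4],"rot":[0,0,0]}
    - {"linear":[0,0.068,-0.55],"rot":[0,0,0]}
    - {"linear":[0,0.068,-0.65],"rot":[0,0,0]}
    - {"linear":[0,0.068,-0.72],"rot":[0,0,0]}
    - {"linear":[0,0.068,-0.73],"rot":[0,0,0]}
    - {"linear":[0,0.068,-0.73],"rot":[0,0,0]}

```text
t: 3.18
tcp_pos: [0.5117, -0.0377, 0.0392]
tool_rot: [-3.139, -0.001, 1.822]
contact_force: [0.0, -0.4, -0.3]
opening: 0.0874
grip_force: 0.0
```

send_rows:
  plan:
    - {"linear":[0,0,0],"rot":[0,0,0]}
    - {"linear":[0,0,0],"rot":[0,0,0]}
    - {"linear":[0,0,0],"rot":[0,0,0]}
    - {"linear":[0,0,0],"rot":[0,0,0]}
    - {"linear":[0,0,0],"rot":[0,0,0]}
    - {"linear":[0,0,0],"rot":[0,0,0]}
    - {"linear":[0,0,0],"rot":[0,0,0]}
  fingers: -1
  newtons: 25

```text
t: 3.77
tcp_pos: [0.513, -0.037, 0.0405]
tool_rot: [3.141, 0.0, 1.823]
contact_force: [-1.5, 1.2, 1.7]
opening: 0.0448
grip_force: 24.9
```

send_rows:
  plan:
    - {"linear":[0,0,0.1],"rot":[0,0,0]}
    - {"linear":[0,0,0.25],"rot":[0,0,0]}
    - {"linear":[0,-0.1,0.32],"rot":[0,0,0]}
    - {"linear":[0.07,-0.24,0.32],"rot":[0,0,0]}
    - {"linear":[0.16,-0.38,0.32],"rot":[0,0,0]}
    - {"linear":[0.25,-0.51,0.32],"rot":[0,0,0]}
    - {"linear":[0.34,-0.62,0.32],"rot":[0,0,0]}
    - {"linear":[0.41,-0.69,0.32],"rot":[0,0,0]}
    - {"linear":[0.43,-0.71,0.32],"rot":[0,0,0]}
    - {"linear":[0.43,-0.71,0.32],"rot":[0,0,0]}

```text
t: 4.6
tcp_pos: [0.6204, -0.2158, 0.1184]
tool_rot: [-3.14, -0.001, 1.822]
contact_force: [0.3, -0.4, -0.6]
opening: 0.0449
grip_force: 24.8
```

send_rows:
  plan:
    - {"linear":[0,0,-0.1],"rot":[0,0,0]}
    - {"linear":[0,0,-0.22],"rot":[0,0,0]}
    - {"linear":[0,0,-0.33],"rot":[0,0,0]}
    - {"linear":[0,0,-0.39],"rot":[0,0,0]}
    - {"linear":[0,0,-0.42],"rot":[0,0,0]}
    - {"linear":[0,0,-0.43],"rot":[0,0,0]}
    - {"linear":[0,0,-0.435],"rot":[0,0,0]}
    - {"linear":[0,0,-0.435],"rot":[0,0,0]}

```text
t: 5.27
tcp_pos: [0.6209, -0.2145, 0.013]
tool_rot: [3.14, 0.001, 1.824]
contact_force: [-0.0, 0.2, -1.5]
opening: 0.0451
grip_force: 24.8
```

send_rows:
  plan:
    - {"linear":[0,0,-0.004],"rot":[0,0,0]}
    - {"linear":[0,0,-0.004],"rot":[0,0,0]}
    - {"linear":[0,0,-0.004],"rot":[0,0,0]}
    - {"linear":[0,0,-0.004],"rot":[0,0,0]}
    - {"linear":[0,0,-0.004],"rot":[0,0,0]}
  fingers: 1

```text
t: 5.68
tcp_pos: [0.6205, -0.2147, 0.0109]
tool_rot: [3.141, 0.001, 1.823]
contact_force: [0.4, 0.1, -0.6]
opening: 0.0747
grip_force: 0.0
```

send_rows:
  plan:
    - {"linear":[0,0,0.1],"rot":[0,0,0]}
    - {"linear":[0,0,0.25],"rot":[0,0,0]}
    - {"linear":[0,0,0.4],"rot":[0,0,0]}
    - {"linear":[0,0,0.56],"rot":[0,0,0]}
    - {"linear":[-0.1,-0.1,0.7],"rot":[0,0,-0.02]}
    - {"linear":[-0.15,-0.15,0.83],"rot":[0,0,-0.05]}
    - {"linear":[-0.18,-0.2,0.84],"rot":[0,0,-0.05]}
    - {"linear":[-0.18,-0.2,0.84],"rot":[0,0,-0.05]}
    - {"linear":[-0.18,-0.2,0.84],"rot":[0,0,-0.05]}

```text
t: 6.43
tcp_pos: [0.5752, -0.2651, 0.2207]
tool_rot: [3.14, 0.0, 1.665]
contact_force: [0.1, -0.2, -0.5]
opening: 0.0877
grip_force: 0.0
```

```bash
python3 - <<'E'
from h import *
s=arm.state();print(s["t"],s["tcp_pos"],np.degrees(s["tool_rot"]))
m=arm.camera_model("wrist");save("wrist","pics/w2.png")
for n,z in(("block",.0),("well0",.005),("carrier",0),("piece_a",0),("piece_a_lug",.049)):
    for r in arm.place_of("wrist",n): print(n,np.round(r["location"]),round(r["conf"],2),np.round(atz(m,r["location"],z),3))
m=arm.camera_model("top");save("top","pics/t2.png")
for n,z in(("block",0),("well0",.005),("carrier",0),("piece_a",0),("piece_a_lug",.049)):
    for r in arm.place_of("top",n): print(n,np.round(r["location"]),round(r["conf"],2),np.round(atz(m,r["location"],z),3))
E
```

```text
6.4333 [ 0.57515419 -0.26507143  0.22073989] [1.79937385e+02 1.59257775e-02 9.54036077e+01]
well0 [ 12. 307.] 0.72 [ 0.547 -0.078  0.005]
piece_a [229. 194.] 0.98 [ 0.445 -0.294  0.   ]
piece_a [259. 312.] 0.92 [ 0.574 -0.315  0.   ]
piece_a_lug [318. 318.] 0.78 [ 0.584 -0.36   0.049]
block [194. 417.] 0.55 [ 0.629 -0.203  0.   ]
well0 [184. 359.] 0.96 [ 0.652 -0.064  0.005]
well0 [189. 319.] 0.72 [0.642 0.033 0.005]
well0 [226. 368.] 0.7 [ 0.551 -0.083  0.005]
well0 [213. 471.] 0.63 [ 0.58  -0.33   0.005]
well0 [194. 422.] 0.38 [ 0.628 -0.215  0.005]
carrier [206. 342.] 0.69 [ 0.6   -0.024  0.   ]
carrier [266. 220.] 0.52 [0.461 0.271 0.   ]
piece_a [202. 251.] 0.76 [0.613 0.196 0.   ]
piece_a [246. 213.] 0.73 [0.506 0.287 0.   ]
piece_a [191. 319.] 0.65 [0.637 0.032 0.   ]
piece_a [214. 468.] 0.38 [ 0.577 -0.323  0.   ]
```

View pics/w2.png

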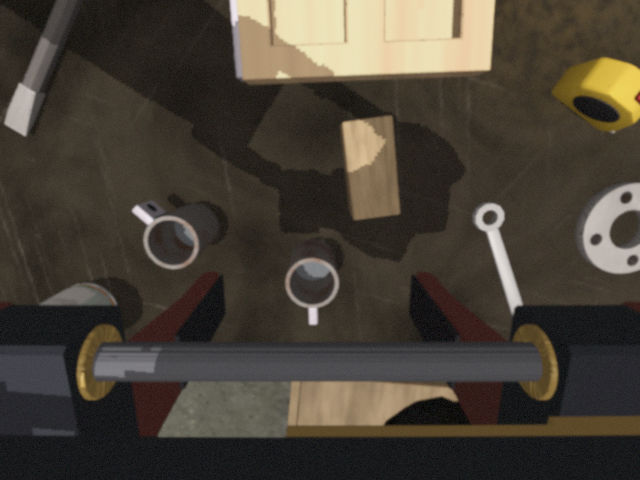

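The wrist view shows the block clear of the carrier. P1's rim is centred at (312,282) with its lug tip at (313,324). P2's rim is at (172,241) with its lug tip at about (137,209).

```bash
cat >> h.py <<'E'
def rims(m,im,X,r=.024,w=.02):
    "refine rim centre at z=.07 near X by maximising radial edge along projected circle"
    g=cv2.GaussianBlur(im,(0,0),1.0).astype(float).mean(2)
    a=np.linspace(0,2*np.pi,120,endpoint=False);best=None
    def circ(cx,cy,r):
        P=np.c_[cx+r*np.cos(a),cy+r*np.sin(a),0*a+.07]
        p,_=cv2.projectPoints(P,cv2.Rodrigues(np.array(m["R"]))[0],np.array(m["t"]),np.array(m["camera_matrix"]),np.array(m["D"]));p=p[:,0].astype(np.float32)
        return cv2.remap(g.astype(np.float32),p[:,:1],p[:,1:],cv2.INTER_LINEAR)[:,0]
    for dx in np.arange(-w,w+1e-9,.001):
        for dy in np.arange(-w,w+1e-9,.001):
            c=[X[0]+dx,X[1]+dy]
            s=np.mean(circ(*c,r-.0012)*2-circ(*c,r+.0035)-circ(*c,r-.006))
            if best is None or s>best[0]: best=(s,*c)
    return best
E
python3 - <<'E'
from h import *
m=arm.camera_model("wrist");im=cv2.imread("pics/w2.png")
for n,p,l in(("P1",(312,282),(313,325)),("P2",(172,241),(136,208))):
    P=atz(m,p[::-1],.07);L=atz(m,l[::-1],.065);b=rims(m,im,P,w=.01);v=L[:2]-np.array(b[1:])
    print(n,np.round(P,4),np.round(b,4),np.hypot(*v),np.degrees(np.arctan2(v[1],v[0])))
E
```

```text
P1 [ 0.5745 -0.3142  0.07  ] [144.6609   0.5745  -0.3152] 0.04433928966034419 -83.44254596620308
P2 [ 0.4483 -0.2879  0.07  ] [152.7091   0.4473  -0.2899] 0.04244442692363798 139.6892325666107
```

send_rows:
  plan:
    - {"linear":[0,-0.15,-0.1],"rot":[0,0,0.003]}
    - {"linear":[0,-0.2,-0.25],"rot":[0,0,0.003]}
    - {"linear":[0,-0.2,-0.4],"rot":[0,0,0.003]}
    - {"linear":[0,-0.2,-0.54],"rot":[0,0,0.003]}
    - {"linear":[0,-0.2,-0.65],"rot":[0,0,0.003]}
    - {"linear":[0,-0.2,-0.72],"rot":[0,0,0.003]}
    - {"linear":[0,-0.2,-0.735],"rot":[0,0,0.003]}
    - {"linear":[0,-0.2,-0.735],"rot":[0,0,0.003]}

```text
t: 7.7
tcp_pos: [0.5743, -0.3141, 0.0349]
tool_rot: [-3.139, -0.002, 1.676]
contact_force: [0.1, -0.3, 0.1]
opening: 0.0878
grip_force: 0.0
```

send_rows:
  plan:
    - {"linear":[0,0,0],"rot":[0,0,0]}
    - {"linear":[0,0,0],"rot":[0,0,0]}
    - {"linear":[0,0,0],"rot":[0,0,0]}
    - {"linear":[0,0,0],"rot":[0,0,0]}
    - {"linear":[0,0,0],"rot":[0,0,0]}
    - {"linear":[0,0,0],"rot":[0,0,0]}
    - {"linear":[0,0,0],"rot":[0,0,0]}
  fingers: -1
  newtons: 40

```text
t: 8.28
tcp_pos: [0.5753, -0.3147, 0.0371]
tool_rot: [3.141, 0.0, 1.676]
contact_force: [-0.4, -0.4, 1.6]
opening: 0.0475
grip_force: 40.0
```

send_rows:
  plan:
    - {"linear":[0,0,0.08],"rot":[0,0,0]}
    - {"linear":[0,0,0.2],"rot":[0,0,0]}
    - {"linear":[0,0,0.35],"rot":[0,0,0]}
    - {"linear":[0,0,0.5],"rot":[0,0,0]}
    - {"linear":[0,0,0.6],"rot":[0,0,0]}
    - {"linear":[0,0,0.6],"rot":[0,0,0]}

```text
t: 8.78
tcp_pos: [0.577, -0.3157, 0.1943]
tool_rot: [3.133, 0.007, 1.676]
contact_force: [0.3, -0.4, -1.8]
opening: 0.0473
grip_force: 40.0
```

```bash
python3 - <<'E'
from h import *
# carrier corners from wrist view 1: refit offline using top picture (unoccluded parts) by template match of outline
m=arm.camera_model("top");im=cv2.imread("pics/top0.png");g=cv2.GaussianBlur(im,(0,0),.8).astype(np.float32).mean(2)
u=np.linspace(-.095,.095,60)
def pr(P):
    p,_=cv2.projectPoints(P,cv2.Rodrigues(np.array(m["R"]))[0],np.array(m["t"]),np.array(m["camera_matrix"]),np.array(m["D"]));p=p[:,0].astype(np.float32)
    return cv2.remap(g,p[:,:1].copy(),p[:,1:].copy(),cv2.INTER_LINEAR)[:,0]
def score(x,y,a,e=.003):
    c,s=np.cos(a),np.sin(a);tot=0
    for k,h in((0,.11),(1,.11),(3,.11)): # +x,+y,-y sides
        q=[]
        for o in(h-e,h+e):
            L={0:np.c_[0*u+o,u],1:np.c_[u,0*u+o],3:np.c_[u,0*u-o]}[k]
            q.append(pr(np.c_[x+c*L[:,0]-s*L[:,1],y+s*L[:,0]+c*L[:,1],0*u+.03]))
        tot+=np.mean(np.abs(q[0]-q[1]))
    for wx in(-.05,.05):
        for wy in (-.05,.05):
            if (wx,wy)!=(.05,-.05) : continue
            v=u*.3
            for L0,L1 in(((v,.033-e),(v,.033+e)),((v,-.033+e),(v,-.033-e))):
                pass
    return tot
from scipy.optimize import differential_evolution as DE
r=DE(lambda p:-score(*p),[(.57,.62),(-.05,0),(np.radians(4),np.radians(12))],seed=1,maxiter=60,tol=1e-6)
print(r.x[:2],np.degrees(r.x[2]),r.fun)
mw=arm.camera_model("wrist");s=arm.state();print(s["tcp_pos"],s["opening"])
E
```

```text
[ 0.59411896 -0.02263034] 7.554938641195884 -403.52374267578125
[ 0.57697039 -0.31565032  0.19427551] 0.047316378557322424
```

send_rows:
  plan:
    - {"linear":[0.03,0.1,0],"rot":[0,0,-0.039]}
    - {"linear":[0.07,0.24,0],"rot":[0,0,-0.078]}
    - {"linear":[0.11,0.38,0],"rot":[0,0,-0.117]}
    - {"linear":[0.16,0.52,0],"rot":[0,0,-0.156]}
    - {"linear":[0.2,0.66,0],"rot":[0,0,-0.195]}
    - {"linear":[0.24,0.8,0],"rot":[0,0,-0.234]}
    - {"linear":[0.27,0.91,0],"rot":[0,0,-0.273]}
    - {"linear":[0.29,0.98,0],"rot":[0,0,-0.312]}
    - {"linear":[0.3,0.996,0],"rot":[0,0,-0.351]}
    - {"linear":[0.3,0.996,0],"rot":[0,0,-0.39]}

```text
t: 9.62
tcp_pos: [0.65, -0.0631, 0.1832]
tool_rot: [-3.139, 0.003, 0.447]
contact_force: [0.3, -0.7, -4.2]
opening: 0.0471
grip_force: 40.0
```

send_rows:
  plan:
    - {"linear":[0,0,0],"rot":[0,0,-0.039]}
    - {"linear":[0,0,0],"rot":[0,0,-0.078]}
    - {"linear":[0,0,-0.1],"rot":[0,0,-0.101]}
    - {"linear":[0,0,-0.2],"rot":[0,0,-0.101]}
    - {"linear":[0,0,-0.25],"rot":[0,0,-0.101]}
    - {"linear":[0,0,-0.25],"rot":[0,0,-0.101]}
    - {"linear":[0,0,-0.25],"rot":[0,0,-0.101]}

```text
t: 10.2
tcp_pos: [0.6492, -0.0655, 0.1219]
tool_rot: [-3.14, 0.004, 0.133]
contact_force: [1.2, 0.3, -2.7]
opening: 0.0473
grip_force: 40.0
```

```bash
python3 - <<'E'
from h import *
s=arm.state();print(s["t"],s["tcp_pos"],np.degrees(s["tool_rot"]))
m=arm.camera_model("wrist");im=save("wrist","pics/w3.png")
print({k:np.array(m[k]).tolist() for k in("R","t")})
for X in((.65,-.0656,.03),(.538,.0204,.005),(.551,-.079,.005)):print(proj(m,X))
E
```

```text
10.2 [ 0.64917663 -0.06545818  0.12188631] [-179.93143476    0.23130312    7.64245927]
{'R': [[0.13321011711605033, -0.9910850074537033, -0.002360656354103601], [-0.9581241209460167, -0.12938836209912624, 0.25545414581628795], [-0.25348221546955135, -0.03176727488783719, -0.9668182904180338]], 't': [-0.14911070501694207, 0.6067266752622457, 0.4544550080390261]}
[320.19927936 240.57359099]
[202.15349832 345.96302596]
[319.83626205 346.60691855]
```

View pics/w3.png

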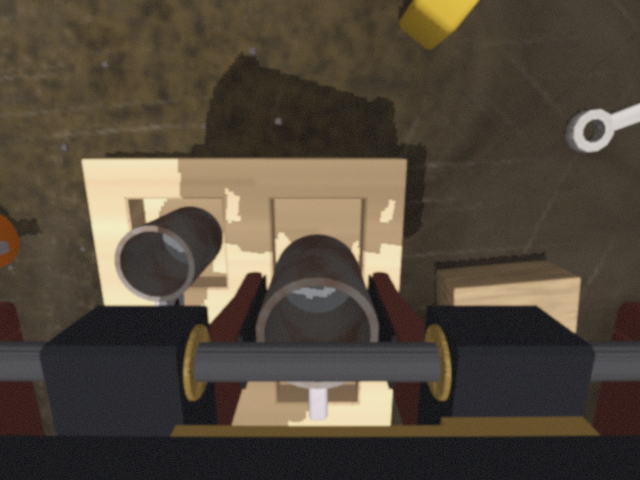

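The view shows the carried piece over the free +x/-y well, which spans columns 272–364 with the piece at 318. The lug points straight down the image, towards the steel side, and piece_d at (155,262) is undisturbed. Lowering now.

send_rows:
  plan:
    - {"linear":[0.003,0,-0.08],"rot":[0,0,0]}
    - {"linear":[0.003,0,-0.16],"rot":[0,0,0]}
    - {"linear":[0.003,0,-0.23],"rot":[0,0,0]}
    - {"linear":[0.003,0,-0.27],"rot":[0,0,0]}
    - {"linear":[0.003,0,-0.29],"rot":[0,0,0]}
    - {"linear":[0.003,0,-0.31],"rot":[0,0,0]}
    - {"linear":[0.003,0,-0.322],"rot":[0,0,0]}
    - {"linear":[0.003,0,-0.322],"rot":[0,0,0]}
    - {"linear":[0.003,0,-0.322],"rot":[0,0,0]}

```text
t: 11.0
tcp_pos: [0.6515, -0.0657, 0.0447]
tool_rot: [3.141, -0.001, 0.133]
contact_force: [-0.3, 0.0, -4.3]
opening: 0.0471
grip_force: 40.0
```

send_rows:
  plan:
    - {"linear":[0,0,-0.004],"rot":[0,0,0]}
    - {"linear":[0,0,-0.008],"rot":[0,0,0]}
    - {"linear":[0,0,-0.012],"rot":[0,0,0]}
    - {"linear":[0,0,-0.012],"rot":[0,0,0]}

```text
t: 11.33
tcp_pos: [0.6515, -0.0656, 0.0421]
tool_rot: [3.141, -0.002, 0.133]
contact_force: [-1.3, 0.6, 3.2]
opening: 0.0476
grip_force: 40.0
```

send_rows:
  plan:
    - {"linear":[0,0,0],"rot":[0,0,0]}
    - {"linear":[0,0,0],"rot":[0,0,0]}
    - {"linear":[0,0,0],"rot":[0,0,0]}
    - {"linear":[0,0,0],"rot":[0,0,0]}
    - {"linear":[0,0,0.08],"rot":[0,0,0]}
    - {"linear":[0,0,0.22],"rot":[0,0,0]}
    - {"linear":[0,0,0.38],"rot":[0,0,0]}
    - {"linear":[0,0,0.54],"rot":[0,0,0]}
    - {"linear":[0,0,0.66],"rot":[0,0,0]}
    - {"linear":[0,0,0.72],"rot":[0,0,0]}
  fingers: 1

```text
t: 12.17
tcp_pos: [0.652, -0.0658, 0.2268]
tool_rot: [3.139, -0.007, 0.133]
contact_force: [0.6, -0.4, 0.2]
opening: 0.0879
grip_force: 0.0
```

send_rows:
  plan:
    - {"linear":[-0.05,-0.06,0],"rot":[0,0,-0.02]}
    - {"linear":[-0.15,-0.16,0],"rot":[0,0,-0.059]}
    - {"linear":[-0.25,-0.26,0],"rot":[0,0,-0.098]}
    - {"linear":[-0.35,-0.37,0],"rot":[0,0,-0.137]}
    - {"linear":[-0.46,-0.48,0],"rot":[0,0,-0.176]}
    - {"linear":[-0.57,-0.6,0],"rot":[0,0,-0.215]}
    - {"linear":[-0.67,-0.72,0],"rot":[0,0,-0.25]}
    - {"linear":[-0.75,-0.81,0],"rot":[0,0,-0.265]}
    - {"linear":[-0.8,-0.84,0],"rot":[0,0,-0.265]}
    - {"linear":[-0.8,-0.84,0],"rot":[0,0,-0.265]}

```text
t: 13.0
tcp_pos: [0.4491, -0.2773, 0.221]
tool_rot: [3.141, -0.0, -0.702]
contact_force: [-0.6, 0.1, 0.4]
opening: 0.0881
grip_force: 0.0
```

```bash
python3 - <<'E'
from h import *
s=arm.state();print(s["t"],s["tcp_pos"],np.degrees(s["tool_rot"]),s["opening"])
m=arm.camera_model("wrist");im=save("wrist","pics/w4.png")
b=rims(m,im,(.4475,-.289),w=.012);print(np.round(b,4))
for n,z in(("piece_a",0),("piece_a_lug",.049)):
    for r in arm.place_of("wrist",n): print(n,np.round(r["location"]),round(r["conf"],2),np.round(atz(m,r["location"],z),3))
print(proj(m,(b[1],b[2],.07)), atz(m,(0,0),.065))
np.savez("w4.npz",R=m["R"],t=m["t"],camera_matrix=m["camera_matrix"],D=m["D"])
c=proj(m,(b[1],b[2],.07)).astype(int);k=im[max(c[1]-90,0):c[1]+90,max(c[0]-120,0):c[0]+120]
cv2.imwrite("pics/w4c.png",cv2.resize(k,None,fx=3,fy=3)[:,:,::-1]);print("origin",max(c[0]-120,0),max(c[1]-90,0))
E
```

```text
13.0 [ 0.44905537 -0.27728897  0.22097441] [ 1.79969255e+02 -2.26488429e-02 -4.02261871e+01] 0.08812081555124467
[71.6644  0.4465 -0.29  ]
piece_a [197.  36.] 0.85 [ 0.651 -0.061  0.   ]
piece_a [203. 326.] 0.64 [ 0.448 -0.289  0.   ]
piece_a_lug [240.  39.] 0.7 [ 0.604 -0.063  0.049]
[330.52446908 216.37222724] [ 0.74179211 -0.20312721  0.065     ]
origin 210 126
```

View pics/w4c.png

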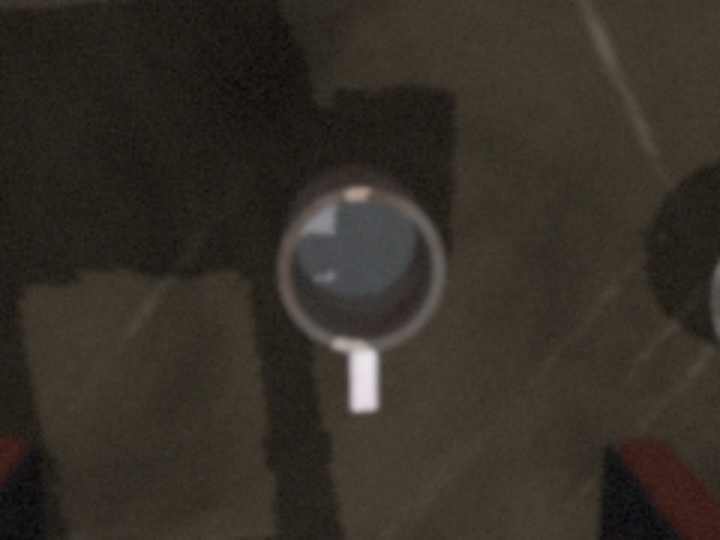

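P2 is centred at crop (362,269), with its lug tip at (365,412), almost in line with the tool's x axis. I'll work out the exact correction.

```bash
python3 - <<'E'
from h import *
m=np.load("w4.npz")
c=atz(m,(126+269/3,210+362/3),.07);L=atz(m,(126+411/3,210+365/3),.065);v=L-c
print(c,np.hypot(*v[:2]),np.degrees(np.arctan2(v[1],v[0])))
E
```

```text
[ 0.44689811 -0.29049017  0.07      ] 0.04467622489110245 141.73409267804138
```

send_rows:
  plan:
    - {"linear":[-0.008,-0.052,-0.1],"rot":[0,0,0.0105]}
    - {"linear":[-0.008,-0.052,-0.25],"rot":[0,0,0.0105]}
    - {"linear":[-0.008,-0.052,-0.4],"rot":[0,0,0.0105]}
    - {"linear":[-0.008,-0.052,-0.54],"rot":[0,0,0.0105]}
    - {"linear":[-0.008,-0.052,-0.65],"rot":[0,0,0.0105]}
    - {"linear":[-0.008,-0.052,-0.72],"rot":[0,0,0.0105]}
    - {"linear":[-0.008,-0.052,-0.736],"rot":[0,0,0.0105]}
    - {"linear":[-0.008,-0.052,-0.736],"rot":[0,0,0.0105]}

```text
t: 13.82
tcp_pos: [0.4491, -0.2869, 0.035]
tool_rot: [-3.141, 0.003, -0.664]
contact_force: [-0.8, -0.5, 0.4]
opening: 0.0877
grip_force: 0.0
```

send_rows:
  plan:
    - {"linear":[0,0,0],"rot":[0,0,0]}
    - {"linear":[0,0,0],"rot":[0,0,0]}
    - {"linear":[0,0,0],"rot":[0,0,0]}
    - {"linear":[0,0,0],"rot":[0,0,0]}
    - {"linear":[0,0,0],"rot":[0,0,0]}
    - {"linear":[0,0,0],"rot":[0,0,0]}
    - {"linear":[0,0,0],"rot":[0,0,0]}
  fingers: -1
  newtons: 40

```text
t: 14.4
tcp_pos: [0.4489, -0.2894, 0.0374]
tool_rot: [3.14, -0.001, -0.667]
contact_force: [-1.8, -2.3, 2.9]
opening: 0.0474
grip_force: 39.9
```

send_rows:
  plan:
    - {"linear":[0,0,0.08],"rot":[0,0,0]}
    - {"linear":[0,0,0.2],"rot":[0,0,0]}
    - {"linear":[0,0,0.35],"rot":[0,0,0]}
    - {"linear":[0,0,0.5],"rot":[0,0,0]}
    - {"linear":[0,0,0.58],"rot":[0,0,0]}
    - {"linear":[0,0,0.6],"rot":[0,0,0]}
    - {"linear":[0,0,0.6],"rot":[0,0,0]}

```text
t: 14.98
tcp_pos: [0.4495, -0.2888, 0.1876]
tool_rot: [-3.141, -0.002, -0.666]
contact_force: [0.4, 0.4, -4.0]
opening: 0.0472
grip_force: 39.9
```

send_rows:
  plan:
    - {"linear":[0.03,0.06,0],"rot":[0,0,0.03]}
    - {"linear":[0.1,0.2,0],"rot":[0,0,0.065]}
    - {"linear":[0.16,0.34,0],"rot":[0,0,0.1]}
    - {"linear":[0.23,0.48,0],"rot":[0,0,0.135]}
    - {"linear":[0.3,0.62,0],"rot":[0,0,0.17]}
    - {"linear":[0.36,0.74,0],"rot":[0,0,0.205]}
    - {"linear":[0.4,0.81,0],"rot":[0,0,0.24]}
    - {"linear":[0.408,0.84,0],"rot":[0,0,0.255]}
    - {"linear":[0.408,0.84,-0.1],"rot":[0,0,0.255]}
    - {"linear":[0.408,0.84,-0.2],"rot":[0,0,0.255]}

```text
t: 15.82
tcp_pos: [0.5509, -0.0774, 0.134]
tool_rot: [-3.141, 0.001, 0.137]
contact_force: [-0.7, 0.0, -3.8]
opening: 0.0468
grip_force: 39.9
```

send_rows:
  plan:
    - {"linear":[0,0,-0.05],"rot":[0,0,0]}
    - {"linear":[0,0,-0.05],"rot":[0,0,0]}
    - {"linear":[0,0,-0.05],"rot":[0,0,0]}

```text
t: 16.07
tcp_pos: [0.5497, -0.0785, 0.1217]
tool_rot: [-3.14, 0.004, 0.134]
contact_force: [0.2, -0.2, -3.8]
opening: 0.0475
grip_force: 39.9
```

```bash
python3 - <<'E'
from h import *
s=arm.state();print(s["t"],s["tcp_pos"],np.degrees(s["tool_rot"]))
m=arm.camera_model("wrist");im=save("wrist","pics/w5.png")
a=np.radians(7.6);c,sn=np.cos(a),np.sin(a)
for wx,wy in((-.05,-.05),):
    for dx,dy in((1,1),(1,-1),(-1,-1),(-1,1)):
        x,y=wx+.033*dx,wy+.033*dy;print(np.round(proj(m,(.594+c*x-sn*y,-.0226+sn*x+c*y,.03))))
E
```

```text
16.0667 [ 0.54968681 -0.07848772  0.12172896] [-179.90665658    0.25316662    7.69247855]
[273. 194.]
[369. 194.]
[365. 283.]
[276. 283.]
```

View pics/w5.png

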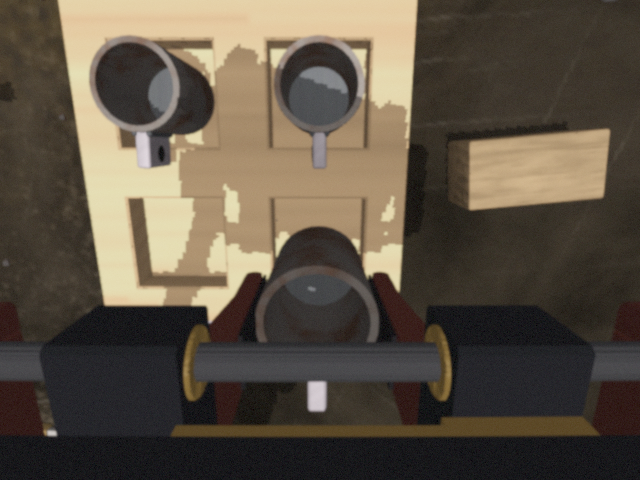

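The first piece stands in its well at (320,85) with its lug squarely down the image. The second piece hangs over its well, and the well edges match the prediction within about 1 mm. Lowering.

send_rows:
  plan:
    - {"linear":[0.002,0,-0.08],"rot":[0,0,0]}
    - {"linear":[0.002,0,-0.16],"rot":[0,0,0]}
    - {"linear":[0.002,0,-0.23],"rot":[0,0,0]}
    - {"linear":[0.002,0,-0.27],"rot":[0,0,0]}
    - {"linear":[0.002,0,-0.29],"rot":[0,0,0]}
    - {"linear":[0.002,0,-0.31],"rot":[0,0,0]}
    - {"linear":[0.002,0,-0.32],"rot":[0,0,0]}
    - {"linear":[0.002,0,-0.325],"rot":[0,0,0]}
    - {"linear":[0.002,0,-0.325],"rot":[0,0,0]}

```text
t: 16.87
tcp_pos: [0.5519, -0.0787, 0.0436]
tool_rot: [3.141, -0.001, 0.135]
contact_force: [-0.9, -0.4, -2.8]
opening: 0.0471
grip_force: 39.9
```

send_rows:
  plan:
    - {"linear":[0,0,-0.003],"rot":[0,0,0]}
    - {"linear":[0,0,-0.006],"rot":[0,0,0]}
    - {"linear":[0,0,-0.009],"rot":[0,0,0]}
    - {"linear":[0,0,-0.009],"rot":[0,0,0]}

```text
t: 17.2
tcp_pos: [0.5521, -0.0787, 0.0423]
tool_rot: [3.141, -0.002, 0.135]
contact_force: [-2.1, 0.9, 4.5]
opening: 0.0473
grip_force: 39.9
```

send_rows:
  plan:
    - {"linear":[0,0,0],"rot":[0,0,0]}
    - {"linear":[0,0,0],"rot":[0,0,0]}
    - {"linear":[0,0,0],"rot":[0,0,0]}
    - {"linear":[0,0,0],"rot":[0,0,0]}
    - {"linear":[0,0,0.08],"rot":[0,0,0]}
    - {"linear":[0,0,0.22],"rot":[0,0,0]}
    - {"linear":[0,0,0.38],"rot":[0,0,0]}
    - {"linear":[0,0,0.54],"rot":[0,0,0]}
    - {"linear":[0,0.08,0.66],"rot":[0,0,0]}
    - {"linear":[0,0.2,0.72],"rot":[0,0,0]}
  fingers: 1

```text
t: 18.03
tcp_pos: [0.5526, -0.0301, 0.2259]
tool_rot: [3.139, -0.007, 0.131]
contact_force: [-0.1, 0.3, 0.7]
opening: 0.0876
grip_force: 0.0
```

send_rows:
  plan:
    - {"linear":[-0.03,0.14,0],"rot":[0,0,0.03]}
    - {"linear":[-0.06,0.29,0],"rot":[0,0,0.06]}
    - {"linear":[-0.09,0.44,0],"rot":[0,0,0.09]}
    - {"linear":[-0.12,0.59,0],"rot":[0,0,0.112]}
    - {"linear":[-0.15,0.74,0],"rot":[0,0,0.112]}
    - {"linear":[-0.18,0.87,0],"rot":[0,0,0.112]}
    - {"linear":[-0.196,0.96,0],"rot":[0,0,0.112]}
    - {"linear":[-0.196,1.0,0],"rot":[0,0,0.112]}
    - {"linear":[-0.196,1.0,0],"rot":[0,0,0.112]}
    - {"linear":[-0.196,1.0,0],"rot":[0,0,0.112]}

```text
t: 18.87
tcp_pos: [0.5027, 0.2209, 0.2204]
tool_rot: [3.141, 0.001, 0.487]
contact_force: [0.2, -1.0, 0.3]
opening: 0.0877
grip_force: 0.0
```

```bash
python3 - <<'E'
from h import *
s=arm.state();print(s["t"],s["tcp_pos"],np.degrees(s["tool_rot"]),s["opening"])
m=arm.camera_model("wrist");im=save("wrist","pics/w6.png")
b=rims(m,im,(.503,.287),w=.012);print(np.round(b,4))
for n,z in(("piece_a",0),("piece_a_lug",.049),("plain_offcut",0)):
    for r in arm.place_of("wrist",n): print(n,np.round(r["location"]),round(r["conf"],2),np.round(atz(m,r["location"],z),3))
np.savez("w6.npz",R=m["R"],t=m["t"],camera_matrix=m["camera_matrix"],D=m["D"])
c=proj(m,(b[1],b[2],.07)).astype(int);x0,y0=max(c[0]-120,0),max(c[1]-90,0);k=im[y0:c[1]+90,x0:c[0]+120]
cv2.imwrite("pics/w6c.png",cv2.resize(k,None,fx=3,fy=3)[:,:,::-1]);print("origin",x0,y0)
E
```

```text
18.8667 [0.50272446 0.22092035 0.22035772] [1.79960932e+02 3.39101765e-02 2.78955087e+01] 0.08768788534101221
[57.0613  0.502   0.288 ]
piece_a [215. 620.] 0.89 [ 0.649 -0.064  0.   ]
piece_a [300. 579.] 0.78 [ 0.55  -0.086  0.   ]
piece_a [190. 540.] 0.64 [0.631 0.028 0.   ]
piece_a [182. 259.] 0.63 [0.501 0.29  0.   ]
piece_a [130. 389.] 0.56 [0.609 0.198 0.   ]
plain_offcut [270. 217.] 0.71 [0.392 0.29  0.   ]
origin 129 100
```

View pics/w6c.png

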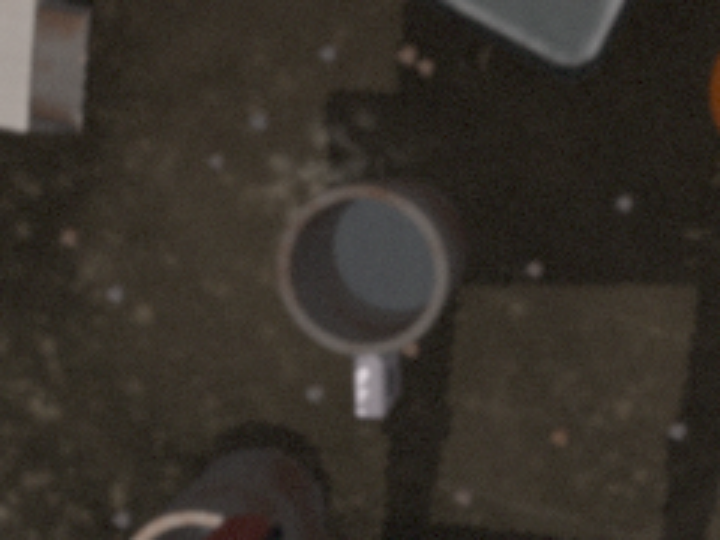

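P3's rim is centred at crop (364,269) with its lug tip at about (369,413). The plain offcut, at lower left (190,520), has enough clearance. I'll work out the correction.

```bash
python3 - <<'E'
from h import *
m=np.load("w6.npz")
c=atz(m,(100+269/3,129+364/3),.07);L=atz(m,(100+414/3,129+369/3),.065);v=L-c
print(c,np.hypot(*v[:2]),np.degrees(np.arctan2(v[1],v[0]))%360)
for dz in(.065,.033):
  for th in(207,208,209):
    a=np.radians(th)
    for w in(-.004,.004):
        X=(c[0]+.044*np.cos(a)-w*np.sin(a),c[1]+.044*np.sin(a)+w*np.cos(a),dz);p=proj(m,X);print(dz,th,w,np.round((p-np.array([129,100]))*3))
E
```

```text
[0.50288522 0.28744989 0.07      ] 0.04360738018627742 206.11765412851437
0.065 207 -0.004 [358. 415.]
0.065 207 0.004 [385. 416.]
0.065 208 -0.004 [360. 415.]
0.065 208 0.004 [387. 415.]
0.065 209 -0.004 [363. 416.]
0.065 209 0.004 [390. 415.]
0.033 207 -0.004 [376. 391.]
0.033 207 0.004 [400. 391.]
0.033 208 -0.004 [378. 391.]
0.033 208 0.004 [403. 391.]
0.033 209 -0.004 [380. 391.]
0.033 209 0.004 [405. 391.]
```

send_rows:
  plan:
    - {"linear":[0,0.15,0],"rot":[0,0,-0.008]}
    - {"linear":[0,0.25,-0.08],"rot":[0,0,-0.008]}
    - {"linear":[0,0.268,-0.2],"rot":[0,0,-0.008]}
    - {"linear":[0,0.268,-0.35],"rot":[0,0,-0.008]}
    - {"linear":[0,0.268,-0.5],"rot":[0,0,-0.008]}
    - {"linear":[0,0.268,-0.62],"rot":[0,0,-0.008]}
    - {"linear":[0,0.268,-0.7],"rot":[0,0,-0.008]}
    - {"linear":[0,0.268,-0.736],"rot":[0,0,-0.008]}
    - {"linear":[0,0.268,-0.736],"rot":[0,0,-0.008]}

```text
t: 19.82
tcp_pos: [0.5015, 0.2868, 0.0339]
tool_rot: [3.141, 0.005, 0.46]
contact_force: [0.4, 0.7, 0.6]
opening: 0.0875
grip_force: 0.0
```

send_rows:
  plan:
    - {"linear":[0,0,0],"rot":[0,0,0]}
    - {"linear":[0,0,0],"rot":[0,0,0]}
    - {"linear":[0,0,0],"rot":[0,0,0]}
    - {"linear":[0,0,0],"rot":[0,0,0]}
    - {"linear":[0,0,0],"rot":[0,0,0]}
    - {"linear":[0,0,0],"rot":[0,0,0]}
    - {"linear":[0,0,0],"rot":[0,0,0]}
  fingers: -1
  newtons: 40

```text
t: 20.4
tcp_pos: [0.503, 0.2882, 0.0374]
tool_rot: [3.141, -0.001, 0.461]
contact_force: [0.4, -1.0, 3.0]
opening: 0.0475
grip_force: 40.0
```

send_rows:
  plan:
    - {"linear":[0,0,0.08],"rot":[0,0,0]}
    - {"linear":[0,0,0.2],"rot":[0,0,0]}
    - {"linear":[0,0,0.35],"rot":[0,0,0]}
    - {"linear":[0,0,0.5],"rot":[0,0,0]}
    - {"linear":[0,0,0.58],"rot":[0,0,0]}
    - {"linear":[0,0,0.6],"rot":[0,0,0]}
    - {"linear":[0,0,0.6],"rot":[0,0,0]}

```text
t: 20.98
tcp_pos: [0.5029, 0.2888, 0.1879]
tool_rot: [-3.141, -0.003, 0.462]
contact_force: [-0.1, -0.3, -2.5]
opening: 0.0475
grip_force: 39.9
```

send_rows:
  plan:
    - {"linear":[0.02,-0.1,0],"rot":[0,0,-0.02]}
    - {"linear":[0.04,-0.24,0],"rot":[0,0,-0.05]}
    - {"linear":[0.06,-0.39,0],"rot":[0,0,-0.08]}
    - {"linear":[0.08,-0.54,0],"rot":[0,0,-0.104]}
    - {"linear":[0.1,-0.69,0],"rot":[0,0,-0.104]}
    - {"linear":[0.12,-0.83,0],"rot":[0,0,-0.104]}
    - {"linear":[0.14,-0.93,0],"rot":[0,0,-0.104]}
    - {"linear":[0.14,-1.0,0],"rot":[0,0,-0.104]}
    - {"linear":[0.14,-1.0,0],"rot":[0,0,-0.104]}

```text
t: 21.73
tcp_pos: [0.5364, 0.035, 0.1827]
tool_rot: [3.141, 0.006, 0.13]
contact_force: [-0.1, -0.2, -3.2]
opening: 0.0477
grip_force: 39.9
```

send_rows:
  plan:
    - {"linear":[0,-0.05,0],"rot":[0,0,0]}
    - {"linear":[0,-0.07,-0.05],"rot":[0,0,0]}
    - {"linear":[0,-0.07,-0.15],"rot":[0,0,0]}
    - {"linear":[0,-0.07,-0.23],"rot":[0,0,0]}
    - {"linear":[0,-0.07,-0.25],"rot":[0,0,0]}
    - {"linear":[0,-0.07,-0.25],"rot":[0,0,0]}
    - {"linear":[0,-0.07,-0.25],"rot":[0,0,0]}

```text
t: 22.32
tcp_pos: [0.5372, 0.0214, 0.1238]
tool_rot: [-3.141, 0.001, 0.136]
contact_force: [0.6, -0.3, -1.8]
opening: 0.0472
grip_force: 39.9
```

```bash
python3 - <<'E'
from h import *
s=arm.state();print(s["t"],s["tcp_pos"],np.degrees(s["tool_rot"]))
m=arm.camera_model("wrist");im=save("wrist","pics/w7.png")
E
```

```text
22.3167 [0.53723296 0.02139201 0.12381885] [-1.79986798e+02  4.85126187e-02  7.76532897e+00]
```

View pics/w7.png

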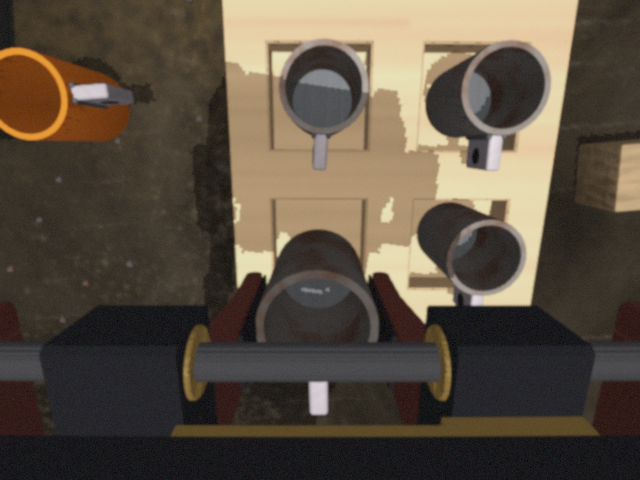

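The last piece is over the last empty well, which spans columns 272–367. The other three stand upright in their wells with their lugs towards the strip. Lowering.

send_rows:
  plan:
    - {"linear":[0.002,-0.002,-0.08],"rot":[0,0,0]}
    - {"linear":[0.002,-0.002,-0.16],"rot":[0,0,0]}
    - {"linear":[0.002,-0.002,-0.23],"rot":[0,0,0]}
    - {"linear":[0.002,-0.002,-0.27],"rot":[0,0,0]}
    - {"linear":[0.002,-0.002,-0.29],"rot":[0,0,0]}
    - {"linear":[0.002,-0.002,-0.31],"rot":[0,0,0]}
    - {"linear":[0.002,-0.002,-0.32],"rot":[0,0,0]}
    - {"linear":[0.002,-0.002,-0.325],"rot":[0,0,0]}
    - {"linear":[0.002,-0.002,-0.325],"rot":[0,0,0]}

```text
t: 23.12
tcp_pos: [0.5384, 0.0204, 0.0436]
tool_rot: [3.141, -0.001, 0.135]
contact_force: [-0.2, 1.0, -2.8]
opening: 0.0471
grip_force: 39.9
```

send_rows:
  plan:
    - {"linear":[0,0,-0.003],"rot":[0,0,0]}
    - {"linear":[0,0,-0.006],"rot":[0,0,0]}
    - {"linear":[0,0,-0.009],"rot":[0,0,0]}
    - {"linear":[0,0,-0.009],"rot":[0,0,0]}

```text
t: 23.45
tcp_pos: [0.5386, 0.0204, 0.0424]
tool_rot: [3.141, -0.002, 0.135]
contact_force: [-2.9, 0.1, 4.8]
opening: 0.0474
grip_force: 40.0
```

send_rows:
  plan:
    - {"linear":[0,0,0],"rot":[0,0,0]}
    - {"linear":[0,0,0],"rot":[0,0,0]}
    - {"linear":[0,0,0],"rot":[0,0,0]}
    - {"linear":[0,0,0],"rot":[0,0,0]}
    - {"linear":[0,0,0.08],"rot":[0,0,0]}
    - {"linear":[0,0,0.22],"rot":[0,0,0]}
    - {"linear":[0,0,0.38],"rot":[0,0,0]}
    - {"linear":[0,0,0.54],"rot":[0,0,0]}
    - {"linear":[0,0,0.66],"rot":[0,0,0]}
    - {"linear":[0,0,0.72],"rot":[0,0,0]}
  fingers: 1

```text
t: 24.28
tcp_pos: [0.5391, 0.0204, 0.2261]
tool_rot: [3.14, -0.007, 0.135]
contact_force: [0.7, -0.1, 0.4]
opening: 0.0878
grip_force: 0.0
```

send_rows:
  plan:
    - {"linear":[-0.1,-0.05,0.1],"rot":[0,0,0]}
    - {"linear":[-0.22,-0.1,0.2],"rot":[0,0,0]}
    - {"linear":[-0.34,-0.15,0.25],"rot":[0,0,0]}
    - {"linear":[-0.4,-0.18,0.25],"rot":[0,0,0]}
    - {"linear":[-0.4,-0.18,0.25],"rot":[0,0,0]}
    - {"linear":[-0.4,-0.18,0.25],"rot":[0,0,0]}
    - {"linear":[-0.4,-0.18,0.25],"rot":[0,0,0]}

```text
t: 24.87
tcp_pos: [0.4384, -0.0243, 0.2822]
tool_rot: [-3.141, 0.001, 0.135]
contact_force: [-0.7, 0.0, 0.2]
opening: 0.0883
grip_force: 0.0
```

```bash
python3 - <<'E'
from h import *
s=arm.state();print(s["t"],s["tcp_pos"],s["opening"])
m=arm.camera_model("wrist");im=save("wrist","pics/w8.png")
cv2.imwrite("pics/w8c.png",cv2.resize(im[60:330,120:480],None,fx=2,fy=2,interpolation=cv2.INTER_CUBIC)[:,:,::-1])
g=lambda X:rims(m,im,X,w=.01)
a=np.radians(7.55);c,sn=np.cos(a),np.sin(a)
# rim at z=.075 if seated: scale z via shifted camera (t)
m2=dict(m);m2["t"]=np.array(m["t"])+np.array(m["R"])@[0,0,.005]
for n,x,y in(("w0",-.05,.05),("w1",-.05,-.05),("w2",.05,.05),("w3",.05,-.05)):
    X=np.array((.594+c*x-sn*y,-.0226+sn*x+c*y));b=np.array(rims(m2,im,X,w=.01)[1:])
    print(n,np.round(X,4),np.round(b,4))
    for th in(182.6,187.6,192.6):
        t=np.radians(th);p=proj(m,(*(b+.044*np.array([np.cos(t),np.sin(t)])),.07));print("  lug tip",th,np.round((p-[120,60])*2))
E
```

```text
24.8667 [ 0.43843674 -0.02434819  0.28223433] 0.0883071110581862
w0 [0.5379 0.0204] [0.5429 0.0214]
  lug tip 182.6 [327. 173.]
  lug tip 187.6 [335. 173.]
  lug tip 192.6 [343. 173.]
w1 [ 0.551  -0.0787] [ 0.552  -0.0777]
  lug tip 182.6 [528. 182.]
  lug tip 187.6 [536. 182.]
  lug tip 192.6 [543. 182.]
w2 [0.637  0.0335] [0.635  0.0335]
  lug tip 182.6 [323. -34.]
  lug tip 187.6 [332. -33.]
  lug tip 192.6 [340. -34.]
w3 [ 0.6501 -0.0656] [ 0.6471 -0.0646]
  lug tip 182.6 [537. -31.]
  lug tip 187.6 [545. -31.]
  lug tip 192.6 [553. -31.]
```

View pics/w8c.png

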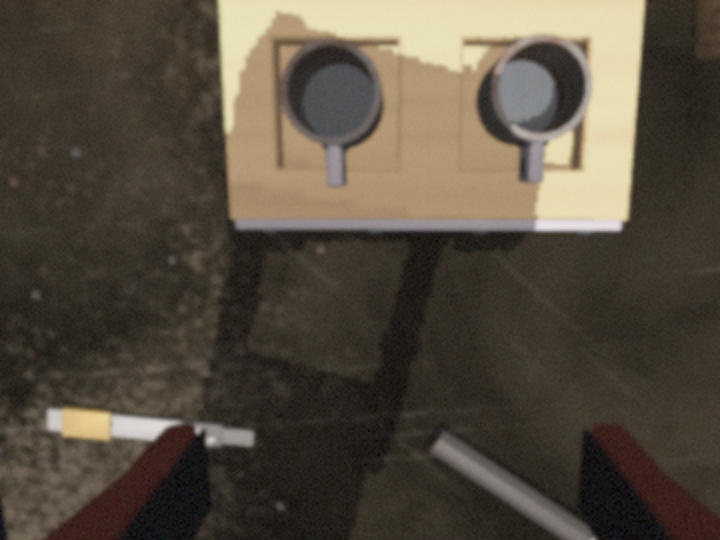

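```bash
python3 - <<'E'
from h import *
m=arm.camera_model("wrist")
F=lambda x,y,z:atz(m,(60+y/2,120+x/2),z)
for n,p,l in(("w0",(332,93),(337,184)),("w1",(541,89),(532,181))):
    c=F(*p,.075);L=F(*l,.07);v=L-c;print(n,c,np.hypot(*v[:2]),np.degrees(np.arctan2(v[1],v[0]))%360)
# strip edge direction & carrier sides (top face z=.03)
e=F(229,219,.03)-F(630,219,.03);print("strip yaw",np.degrees(np.arctan2(-e[0],e[1])))
t=arm.grab_frame("top");mt=arm.camera_model("top")
for n,z in(("piece_a",.005),("block",0),("plain_offcut",0)):
    for cam,mm in(("top",mt),):
        for r in arm.place_of(cam,n): print(n,round(r["conf"],2),np.round(atz(mm,r["location"],z),3))
E
```

```text
w0 [0.53567276 0.02086612 0.075     ] 0.04218187623649138 189.36802816825045
w1 [ 0.5508385  -0.07706296  0.075     ] 0.04253333102372436 185.8646941078182
strip yaw 7.768390200796217
piece_a 0.93 [ 0.554 -0.074  0.005]
piece_a 0.84 [0.61  0.194 0.005]
piece_a 0.79 [ 0.647 -0.068  0.005]
piece_a 0.65 [0.631 0.029 0.005]
piece_a 0.52 [0.533 0.023 0.005]
block 0.97 [ 0.622 -0.211  0.   ]
block 0.34 [ 0.556 -0.083  0.   ]
plain_offcut 0.7 [0.393 0.29  0.   ]
plain_offcut 0.41 [ 0.614 -0.074  0.   ]
```

```bash
python3 -c "
from cell import arm
print(arm.job_done())"
```

```text
the job is handed in; nothing more can be done
None
```

I handed the job in at about 25 s: the block lies on the worktop clear of the carrier, and the three lugged pieces are down in the three empty wells. The two lugs I measured point to the steel-edged side within about 2° of square, and the third looked square in the wrist view. Piece_d, the plain offcut and the orange look-alike were left alone.

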